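Unscrew the sprung filler cap of the watering tank

TASK

Unscrew the orange filler cap of the watering tank, turning it gently anticlockwise in several strokes and never wrenching or pulling at it while the thread still holds. A spring valve under it pushes it up, so be holding it when it comes free; then carry it over and set it down softly, top upward, inside the open tray of the black tool caddy and let go. Leave the herb pot, the votive glass and the hand rake where they are.

Things in the scene. Friction and masses are not known exactly. Their poses are not given: they have to be found in the camera images.
- cap_center (a point): Centre (half-way up) of the loose orange screw cap: round, ribbed, 48 mm wide, 48 mm tall, 60 g, z its axis, white disc on its top 24 mm above this point. Its top 16 mm is solid and a little wider than the skirt: grip there from above, at any yaw, with 10 to 20 N. At the start it is screwed on the tank's neck and clear all round; released part-way it stays, the thread holds it.
- cap_rim (a point): Centre of the cap's lower rim, 24 mm below its centre. Right-hand thread: loosens anticlockwise from above, rising 20 mm per turn (3.2 mm per rad), up-down play 3.5 mm. Frees after about 5.2 to 6.7 rad, different each time, so feel for it: a slow light lift beyond the play meets firm resistance while the thread holds, and none once free.
- neck (a point): Foot of the white threaded neck, centre, on the tank's top face 75 mm above the table; z up the neck. Neck 34 mm high, 36 mm wide over its threads. The cap is fully off the thread when its centre is more than 57 mm above this point. In the neck a brass spring valve pushes the cap up, 6 N at first and 3 N at the end, follows it 30 mm up, and throws it if it comes free unheld.
- tank: Grey-green watering tank, 185 by 112 by 75 mm, fixed to the table; origin on the table under the neck's axis, x towards its black spout (reaches 204 mm along x, 84 mm high). Tank spans x -48 to 138 mm. A low handle, 20 mm above the tank's top, begins 49 mm from the neck's axis.
- tray_spot (a point): Point on the floor of the grey pull-out tray, middle of its open part, 9 mm above the table. Inside, the tray is 166 mm wide (y); its open part reaches 56 mm to the front wall (-x) and at least 45 mm to the black caddy's body (+x). Walls 4 mm thick, 28 mm above the floor. The caddy's body is 82 mm tall. The cap may stand anywhere on the open floor.
- tray (a joint): How far the tray is pulled out of the caddy (m): 0 shut, up to 0.136; it starts 0.12 to 0.135 out and slides stiffly (5 N). It is to be left open.
- pot_center (a point): Centre of the green ceramic herb pot, 102 mm in diameter, 90 mm tall, herbs up to 175 mm; a bystander to leave alone.
- votive_center (a point): Centre of the green glass votive holder, 68 mm in diameter, 62 mm tall; a bystander to leave alone.
- rake_center (a point): Point on the axis of the small hand rake, 11 mm above the table; it lies along its x, 220 mm long, tines 60 mm wide at +x; a bystander to leave alone.
Mind the look-alikes: they are no part of the job. Of the things that look like the part that bears cap_center, the largest one is meant.

How it is judged:
By the outcome, as a careful person would: the job done as asked, in the order asked, and still so for the second after the job is handed in, with the robot touching nothing.
It also fails if it takes over 72 s, if anything falls off the work surface, if the arm or the gripper's body presses on something with over 40 N, if the wrist force passes 120 N, or if a joint passes its speed limit or range.

ROBOT

A 7-joint arm with a two-finger parallel gripper is mounted at the origin on the work surface. World frame = base frame: x ahead of the robot, y to its left, z up, the work surface at z = 0. Lengths are in m, angles in rad, forces in N, time in s.
With the tool pointing down it reaches from about 0.4 to 0.85 m from the base axis. Payload 4.5 kg.
Tool frame: the origin (TCP) lies between the finger pads; the fingertips stand 19 mm ahead of it and the grasp point (between the pads) is the TCP (r.tips_ahead is the distance from the TCP to the fingertips, in m); z points along the fingers, y is the line along which they close (so a half turn about z gives the same grasp; the last joint's range is limited). The gripper opens to 88 mm and grips with 3 to 60 N. Pads are 18 mm wide; open, the fingers measure 123 mm over their backs; the gripper's body (75 mm by 187 mm) begins 45 mm behind the grasp point.
Start: joints at [-1.126, 0.689, -0.195, 1.565, 0.157, 0.902, -0.215], TCP at [0.25, 0.573, 0.258] pointing down, gripper open.
Joint ranges: [-3.01, 3.01], [-0.46, 2.08], [-1.47, 1.51], [0.13, 2.56], [-1, 4.14], [0.04, 2.09], [-2.66, 2.66]. Speed limits (rad/s): [2.57, 2.57, 3.14, 3.14, 3.14, 3.14, 3.14].

INTERFACE

Orientations are given as a unit quaternion [x, y, z, w].
In Python, from plant import r, cams, models gives the robot as it stands. The module is installed in compiled form; this text tells all that it offers.
- The arm moves only by the tool jog_arm, never from a script. Its arguments are lists of equal length, an entry for each row: "turn": the turn, a rotation vector about the tool's x, y, z in rad, a list of three; "translation": the shift along the tool's x, y, z in m, a list of three; "grip": the closure, from 0 (fully open) to 1 (shut). In form: {"turn": [[ax, ay, az], ...], "translation": [[tx, ty, tz], ...], "grip": [grip, ...]}. A call has 1 to 20 rows; each row is the pose to reach, as a shift and turn from the pose commanded when the call began, along the tool's axes at that moment; what a row does not reach only later rows make up. A row lasts 1/8 s, in which the tool goes at most 62.5 mm and 10.7 degrees, less where a joint would pass 70% of its speed; a pose out of reach is approached as far as the arm can. A call with a gripper value outside its range is refused whole. The fingers move at their own pace and stop on an object; "force" is the grip in N (left out, the last holds). Time passes only in rows, so rows that repeat a pose let the fingers close. It gives the time, the measured TCP pose, the force, the opening and the grip force at its end, in the units of the state.
- r.get_state(): the state, without advancing time (a new reading comes with each control period).
- cams.snapshot(name): name is "side" or "top" or "wrist"; returns the picture (420x560x3 uint8, red, green, blue); there is no depth.
- cams.camera_params(name): a dict with "fx", "fy", "cx", "cy" (pixels), "k1" (the pictures are not rectified: a ray, as slopes to the right and down, at radius r is drawn at 1 + k1 r^2 times it, then the intrinsics apply), "eye" and "orientation" of the camera in the world. Camera axes: x right, y up, looking along -z (the intrinsics and any distortion apply to the point x, -y, -z); pixel columns grow to the right and rows downward; lengths in m; the calibration is good to about 2 mm. A picture is of the moment at which its call begins: read the wrist's pose just before it. camera_params takes no time and is no camera call; for the wrist camera it gives the pose at the moment of the call.
- r.finish_job(): hands the job in; it is judged then, once.
Trained networks look in the newest picture that a camera, given by its name, has taken for a name from the list of things; names that differ only in an ending like _2 or _b are one class to them, and where a whole thing is asked for, a point or a joint stands for the part that bears it (a point fixed in the world has none). Each returns a list of dicts, best first, with "p" (0 to 1); they miss things now and then, are a little off and sometimes report something else, mostly with a low value. They report only what shows in the picture. A call takes as long as a camera call. They do not tell look-alikes from the thing itself.
- models.find_in(camera, name): "position" ([x, y, z] in m, in world coordinates, good to about 4 mm: the middle of the surface that is visible of it).
- models.masks_of(camera, name): "pixels" (420x560 bool, what is visible of it).
- models.place_of(camera, name): "position" ([x, y, z] in m, in world coordinates, good to about 4 mm: a listed point, or the origin of a listed thing).
The state is a dict: "clock": time; "q": joint angles; "qd": joint speeds; "joint_torque": joint torques, N m; "tool_pos": TCP position; "eef_rot": TCP orientation; "contact_force": force on the tool from outside, world axes, zero at the start; "moment": the same for the moment, N m; "opening": opening from 0.0 (shut) to 1.0 (fully open); "finger_force": force on a finger pad.
Only numpy, scipy, OpenCV 4.12 (cv2) and the standard library are available. Lean on these libraries where they do the work, as an engineer would, in place of code of your own. Each camera call takes 0.05 s, during which the arm holds its last target. There are 200 camera calls.

## Working session

There is one attempt and no reset: what is moved stays moved. The work goes in short steps, Python scripts to look and compute and a tool call to move; the robot and the scene stay as the last step left them, time stands still between calls to the robot, and variables do not carry over. Pictures are saved under pics/ and viewed, at most 10 in all, crops included, and the job is handed in when it is done.

Besides the shell and the picture viewer there is one more tool, called after "Call:" by a JSON object that holds its "api" and its "payload", one argument or row to a line. jog_arm: Moves the arm, as the interface text tells. Its arguments: {"type":"object","properties":{"turn":{"type":"array"},"translation":{"type":"array"},"grip":{"type":"array"},"force":{"type":"number"}},"required":["turn","translation","grip"]}

```bash
mkdir -p pics
cat > h.py <<'E'
from plant import r,cams,models
import numpy as np,cv2
def save(n,f,crop=None,s=1):
    im=cams.snapshot(n)
    if crop: im=im[crop[1]:crop[3],crop[0]:crop[2]]
    if s!=1: im=cv2.resize(im,None,fx=s,fy=s,interpolation=cv2.INTER_CUBIC)
    cv2.imwrite('pics/'+f,im[:,:,::-1])
def proj(n,p):
    from scipy.spatial.transform import Rotation as R
    c=cams.camera_params(n); d=R.from_quat(c['orientation']).inv().apply(np.array(p)-c['eye'])
    u,v=d[0]/-d[2],-d[1]/-d[2]; k=1+c['k1']*(u*u+v*v)
    return np.round([c['fx']*u*k+c['cx'],c['fy']*v*k+c['cy']])
E
python3 - <<'E'
from h import *
print(r.get_state())
print(cams.camera_params('top'))
for c in('top','side'):
    save(c,c+'0.png')
    for n in('cap_center','neck','tray_spot','pot_center','votive_center','rake_center'):
        for d in models.place_of(c,n)[:4]: print(c,n,np.round(d['position'],3),round(d['p'],2),proj(c,d['position']))
    for d in models.place_of(c,'tank')[:2]: print(c,'tank',d)
a=cv2.imread('pics/top0.png')
E
```

```text
{'clock': 0.0, 'q': array([-1.12621883,  0.68996287, -0.19451804,  1.56632638,  0.15730715,
        0.90248847, -0.21506004]), 'qd': array([ 2.31244590e-05, -3.00227438e-04,  1.88797197e-03, -1.19334361e-03,
       -5.32860056e-04,  2.16120039e-03, -7.32440534e-04]), 'joint_torque': array([ 2.61409295e-04, -5.27569413e+01, -1.26653261e+00, -1.53428954e+01,
       -5.25708636e-02,  6.62365579e-03,  1.67590069e-04]), 'tool_pos': array([0.24938474, 0.57245174, 0.25692798]), 'eef_rot': array([ 2.03884152e-01,  9.78994611e-01, -8.88636800e-04, -1.17049032e-04]), 'contact_force': array([ 0.26056338, -0.76562396, -0.18068237]), 'moment': array([-0.01590879,  0.03255387,  0.00099385]), 'finger_force': 0.0, 'opening': 0.9984995625161643}
{'fx': 504.94692039541263, 'fy': 504.94692039541263, 'cx': 279.54448128312106, 'cy': 211.29597311052547, 'k1': -0.10418764853734873, 'eye': array([0.49664186, 0.01820335, 1.19946802]), 'orientation': array([-0.02217507,  0.02236805,  0.71582627, -0.69756769])}
top cap_center [0.539 0.29  0.019] 0.74 [164. 228.]
top cap_center [0.434 0.238 0.018] 0.68 [186. 27
[... 317 characters left out ...]
0.97}
side cap_center [0.529 0.18  0.103] 0.69 [284. 247.]
side cap_center [0.539 0.295 0.018] 0.68 [265. 326.]
side cap_center [0.432 0.242 0.02 ] 0.64 [331. 312.]
side neck [0.538 0.183 0.077] 0.9 [279. 258.]
side tray_spot [0.531 0.176 0.103] 0.72 [283. 245.]
side tray_spot [ 0.537 -0.216  0.007] 0.61 [308. 185.]
side pot_center [0.708 0.02  0.046] 0.55 [219. 214.]
side pot_center [0.573 0.006 0.029] 0.2 [279. 223.]
side votive_center [0.568 0.003 0.034] 0.55 [281. 221.]
side rake_center [0.39  0.018 0.012] 0.77 [359. 242.]
side rake_center [0.539 0.182 0.076] 0.46 [279. 258.]
side rake_center [0.571 0.002 0.029] 0.41 [280. 223.]
side tank {'position': [0.535, 0.1832, -0.0011], 'p': 0.67}
```

View pics/top0.png

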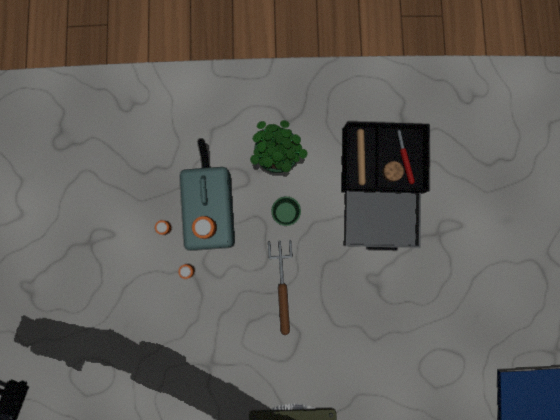

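View pics/side0.png

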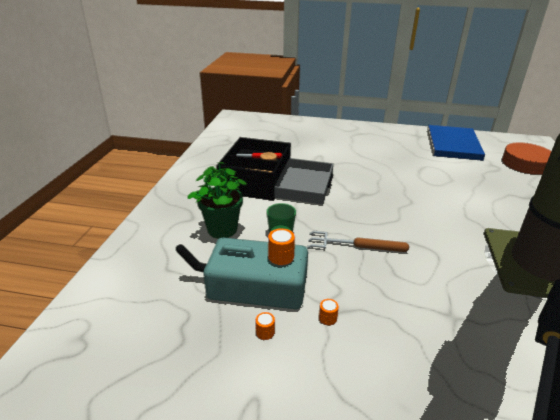

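Run:
```python
from h import *
save('top','crop1.png',(120,170,260,300),4)
```

```text
(no output)
```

View pics/crop1.png

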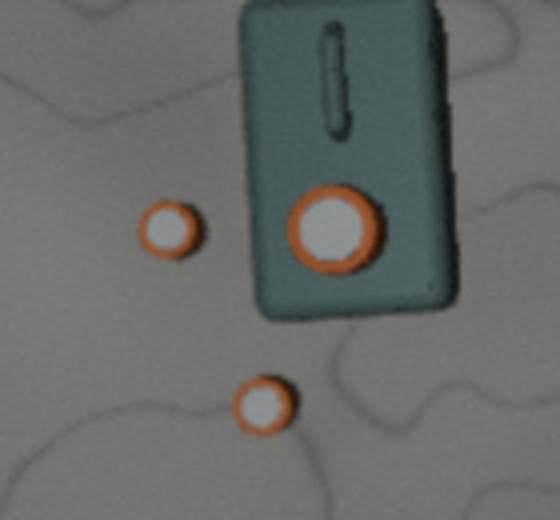

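The candidates are the big cap on the tank at top (204,228), and two smaller caps on the table at (163,228) and (186,271). The description fits the one on the tank, which is clearly the largest and sits on the neck. Top and side agree: neck at about (0.536, 0.183, 0.076), tray spot at about (0.540, -0.218, 0.008). I'm moving above the cap.

Call:
{"api": "jog_arm", "payload": {
  "turn": [
    [0,0,0],
    [0,0,0],
    [0,0,0],
    [0,0,0],
    [0,0,0],
    [0,0,0],
    [0,0,0],
    [0,0,0],
    [0,0,0],
    [0,0,0],
    [0,0,0],
    [0,0,0],
    [0,0,0]
  ],
  "translation": [
    [-0.03,-0.018,0],
    [-0.07,-0.041,0],
    [-0.11,-0.064,0],
    [-0.15,-0.088,0],
    [-0.19,-0.111,0],
    [-0.23,-0.135,0],
    [-0.27,-0.158,0],
    [-0.31,-0.181,0],
    [-0.35,-0.205,0],
    [-0.385,-0.225,0],
    [-0.41,-0.24,0],
    [-0.417,-0.244,0],
    [-0.417,-0.244,0]
  ],
  "grip": [0,0,0,0,0,0,0,0,0,0,0,0,0]
}}

```text
clock: 2.48
tool_pos: [0.5341, 0.1834, 0.2577]
eef_rot: [0.204, 0.979, 0.0, -0.0]
contact_force: [0.2, 0.5, -0.0]
opening: 1.003
finger_force: 0.0
```

```bash
cat >> h.py <<'E'
from scipy.spatial.transform import Rotation as R
def rel(p,s=None):
    s=s or r.get_state(); return np.round(R.from_quat(s['eef_rot']).inv().apply(np.array(p)-s['tool_pos']),4)
def st():
    s=r.get_state(); m=R.from_quat(s['eef_rot']).as_matrix()
    print('t',round(s['clock'],2),'q',np.round(s['q'],2),'p',np.round(s['tool_pos'],4),'ytool',np.round(m[:,1],3),'z',np.round(m[:,2],3),'F',np.round(s['contact_force'],1),'M',np.round(s['moment'],2),'op',round(s['opening'],3),'ff',round(s['finger_force'],1))
E
python3 - <<'E'
from h import *
st()
save('wrist','w1.png')
for n in('cap_center','neck'):
    for d in models.place_of('wrist',n)[:4]: print(n,np.round(d['position'],4),round(d['p'],2),proj('wrist',d['position']))
for n in('wrist','top'):
  m=models.masks_of(n,'cap_center')
  for d in m[:3]:
    v,u=np.nonzero(d['pixels']); print(n,d['p'],len(u),u.mean(),v.mean())
print(rel([.536,.183,.128]))
E
```

```text
t 2.48 q [-0.26  0.61 -0.25  1.75  0.2   0.8   0.55] p [0.5341 0.1834 0.2577] ytool [0.399 0.917 0.001] z [-0.     0.001 -1.   ] F [ 0.2  0.5 -0. ] M [ 0.02  0.04 -0.01] op 1.003 ff 0.0
cap_center [0.5346 0.1807 0.106 ] 0.93 [278. 205.]
cap_center [0.5419 0.2967 0.0178] 0.73 [374. 152.]
cap_center [0.4299 0.2408 0.0221] 0.65 [291.  76.]
wrist 0.97 2716 279.98895434462446 203.22643593519882
wrist 0.96 908 371.65748898678413 149.12555066079295
wrist 0.65 894 292.4082774049217 79.49552572706935
top 0.75 165 185.9212121212121 270.8060606060606
top 0.66 407 203.61670761670763 227.12039312039312
top 0.58 188 162.95212765957447 227.20744680851064
[-0.0026 -0.0003  0.1298]
```

View pics/w1.png

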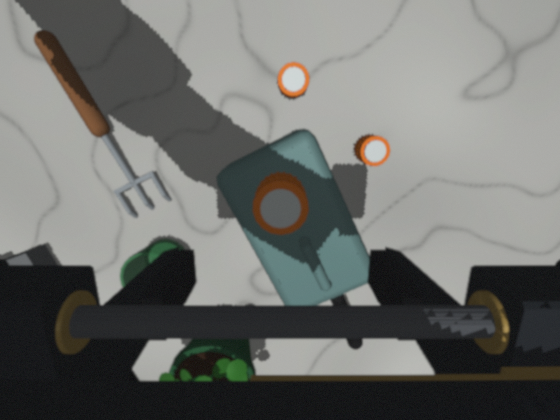

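The wrist picture shows the large cap under the tool at about (281,205), with the small ones at (293,79) and (375,151). I'll triangulate the white disc to get its height.

```bash
cat > tri.py <<'E'
from h import *
from scipy.optimize import least_squares
def disc(n,u0,v0,rad):
    im=cams.snapshot(n).astype(int); s=im.max(2)-im.min(2)
    m=models.masks_of(n,'cap_center')
    m=min(m,key=lambda d:np.hypot(*(np.argwhere(d['pixels']).mean(0)-[v0,u0])))['pixels']
    w=(s<40)&(im.sum(2)>100)&m
    k,l,stt,c=cv2.connectedComponentsWithStats(w.astype(np.uint8))
    i=1+np.argmax(stt[1:,4]); return c[i],stt[i]
if __name__=='__main__':
    obs={}
    for n,u,v in(('wrist',280,205),('side',281,243),('top',204,228)):
        obs[n],b=disc(n,u,v,0); print(n,obs[n],b)
    import itertools
    P={n:cams.camera_params(n) for n in obs}
    def pr(n,p):
        c=P[n];d=R.from_quat(c['orientation']).inv().apply(p-c['eye']);u,v=d[0]/-d[2],d[1]/d[2];k=1+c['k1']*(u*u+v*v)
        return np.array([c['fx']*u*k+c['cx'],c['fy']*v*k+c['cy']])
    for ns in (('wrist','side'),('top','side'),('wrist','side','top')):
        s=least_squares(lambda p:np.concatenate([pr(n,p)-obs[n] for n in ns]),[.535,.183,.13]); print(ns,s.x.round(4),s.fun.round(1))
    print(rel([.535,.183,.128]))
E
python3 tri.py
```

```text
wrist [279.46536965 208.88249027] [ 259  190   42   39 1285]
side [280.94674556 235.59171598] [272 230  19  12 169]
top [285.45744681 211.81382979] [272 196  29  30 564]
('wrist', 'side') [0.5344 0.1811 0.1285] [0.1 0.2 0.5 0.2]
('top', 'side') [ 0.5697  0.0026 -0.0078] [ 0.1  0.6 -0.6 -0.1]
('wrist', 'side', 'top') [0.5627 0.1225 0.0204] [-34.   15.2  -8.3  23.7 -50.9   4.2]
[-0.0006  0.0003  0.1297]
```

Call:
{"api": "jog_arm", "payload": {
  "turn": [
    [0,0,0.18],
    [0,0,0.36],
    [0,0,0.54],
    [0,0,0.72],
    [0,0,0.9],
    [0,0,1.08],
    [0,0,1.26],
    [0,0,1.44],
    [0,0,1.62],
    [0,0,1.8],
    [0,0,1.8],
    [0,0,1.8],
    [0,0,1.8],
    [0,0,1.8],
    [0,0,1.8]
  ],
  "translation": [
    [-0.001,-0.001,0.01],
    [-0.001,-0.001,0.02],
    [-0.001,-0.001,0.03],
    [-0.001,-0.001,0.04],
    [-0.001,-0.001,0.05],
    [-0.001,-0.001,0.06],
    [-0.001,-0.001,0.07],
    [-0.001,-0.001,0.08],
    [-0.001,-0.001,0.088],
    [-0.001,-0.001,0.094],
    [-0.001,-0.001,0.102],
    [-0.001,-0.001,0.114],
    [-0.001,-0.001,0.126],
    [-0.001,-0.001,0.136],
    [-0.001,-0.001,0.136]
  ],
  "grip": [0,0,0,0,0,0,0,0,0,0,0,0,0,0,0],
  "force": 14
}}

```text
clock: 4.9
tool_pos: [0.5344, 0.1813, 0.1208]
eef_rot: [0.894, 0.449, -0.001, -0.0]
contact_force: [-0.8, -0.0, -0.1]
opening: 1.002
finger_force: 0.0
```

Run:
```python
from h import *
st(); save('side','s1.png',(180,150,380,300),4)
```

```text
t 4.9 q [-0.53  0.82  0.22  1.87 -0.35  0.48 -0.72] p [0.5344 0.1813 0.1208] ytool [ 0.802 -0.597 -0.001] z [-0.002 -0.    -1.   ] F [-0.8 -0.  -0.1] M [-0.03  0.02 -0.03] op 1.002 ff 0.0
```

View pics/s1.png

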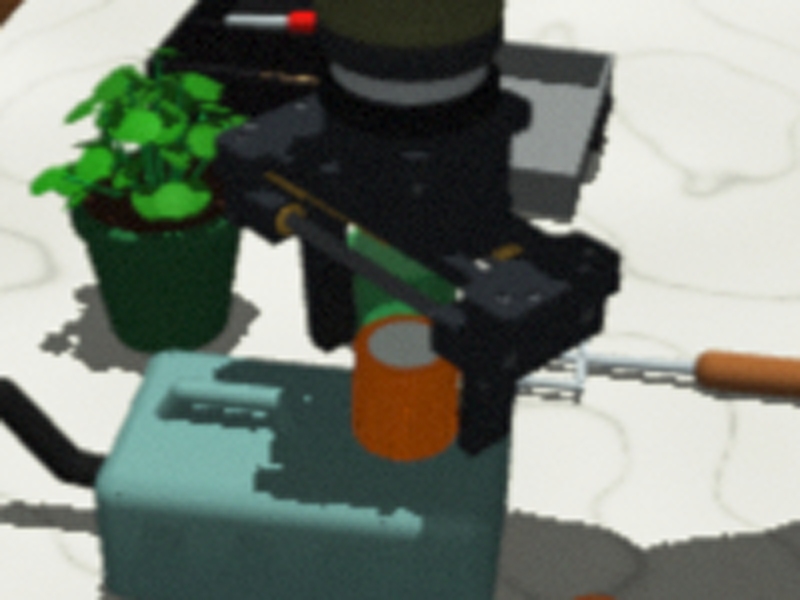

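The fingers straddle the cap around its top. I'll close and start gently.

Call:
{"api": "jog_arm", "payload": {
  "turn": [
    [0,0,0],
    [0,0,0],
    [0,0,0],
    [0,0,0],
    [0,0,0],
    [0,0,-0.06],
    [0,0,-0.15],
    [0,0,-0.25],
    [0,0,-0.35],
    [0,0,-0.45],
    [0,0,-0.5]
  ],
  "translation": [
    [0,0,0],
    [0,0,0],
    [0,0,0],
    [0,0,0],
    [0,0,0],
    [0,0,0],
    [0,0,0],
    [0,0,-0.0002],
    [0,0,-0.0005],
    [0,0,-0.0008],
    [0,0,-0.001]
  ],
  "grip": [0.7,0.7,0.7,0.7,0.7,0.7,0.7,0.7,0.7,0.7,0.7],
  "force": 15
}}

```text
clock: 6.32
tool_pos: [0.5351, 0.182, 0.1231]
eef_rot: [0.754, 0.657, 0.001, -0.0]
contact_force: [-0.9, 1.3, 3.5]
opening: 0.534
finger_force: 15.0
```

```bash
python3 -c "from h import *;st()"
```

```text
t 6.33 q [-0.46  0.81  0.09  1.87 -0.15  0.47 -0.4 ] p [0.5351 0.182  0.1231] ytool [ 0.99  -0.138  0.   ] z [ 0.001  0.001 -1.   ] F [-0.9  1.3  3.5] M [ 0.21  0.3  -0.07] op 0.534 ff 15.0
```

Forces are small and the cap is turning, so I'll finish stroke 1.

Call:
{"api": "jog_arm", "payload": {
  "turn": [
    [0,0,-0.1],
    [0,0,-0.21],
    [0,0,-0.32],
    [0,0,-0.43],
    [0,0,-0.54],
    [0,0,-0.65],
    [0,0,-0.76],
    [0,0,-0.87],
    [0,0,-0.98],
    [0,0,-1.09],
    [0,0,-1.2],
    [0,0,-1.31],
    [0,0,-1.42],
    [0,0,-1.53],
    [0,0,-1.64],
    [0,0,-1.75],
    [0,0,-1.85],
    [0,0,-1.9],
    [0,0,-1.9]
  ],
  "translation": [
    [0,0,-0.0003],
    [0,0,-0.0007],
    [0,0,-0.001],
    [0,0,-0.0014],
    [0,0,-0.0017],
    [0,0,-0.0021],
    [0,0,-0.0024],
    [0,0,-0.0028],
    [0,0,-0.0031],
    [0,0,-0.0035],
    [0,0,-0.0038],
    [0,0,-0.0042],
    [0,0,-0.0045],
    [0,0,-0.0049],
    [0,0,-0.0052],
    [0,0,-0.0056],
    [0,0,-0.0059],
    [0,0,-0.0061],
    [0,0,-0.0061]
  ],
  "grip": [0.7,0.7,0.7,0.7,0.7,0.7,0.7,0.7,0.7,0.7,0.7,0.7,0.7,0.7,0.7,0.7,0.7,0.7,0.7]
}}

```text
clock: 8.7
tool_pos: [0.5352, 0.1821, 0.129]
eef_rot: [-0.094, 0.996, 0.001, 0.0]
contact_force: [-0.1, 1.7, 4.0]
opening: 0.536
finger_force: 15.0
```

```bash
python3 -c "from h import *;st()"
```

```text
t 8.7 q [-0.18  0.82 -0.4   1.85  0.54  0.58  0.84] p [0.5352 0.1821 0.129 ] ytool [-0.188  0.982  0.001] z [ 0.001  0.001 -1.   ] F [-0.1  1.7  4. ] M [0.44 0.1  0.01] op 0.536 ff 15.0
```

Call:
{"api": "jog_arm", "payload": {
  "turn": [
    [0,0,0],
    [0,0,0],
    [0,0,0.1],
    [0,0,0.27],
    [0,0,0.44],
    [0,0,0.61],
    [0,0,0.78],
    [0,0,0.95],
    [0,0,1.12],
    [0,0,1.29],
    [0,0,1.46],
    [0,0,1.63],
    [0,0,1.8],
    [0,0,1.97],
    [0,0,2.14],
    [0,0,2.3],
    [0,0,2.4],
    [0,0,2.4]
  ],
  "translation": [
    [0,0,0],
    [0,0,0],
    [0,0,0],
    [0,0,0],
    [0,0,0],
    [0,0,0],
    [0,0,0],
    [0,0,0],
    [0,0,0],
    [0,0,0],
    [0,0,0],
    [0,0,0],
    [0,0,0],
    [0,0,0],
    [0,0,0],
    [0,0,0],
    [0,0,0],
    [0,0,0]
  ],
  "grip": [0.2,0.2,0.2,0.2,0.2,0.2,0.2,0.2,0.2,0.2,0.2,0.2,0.2,0.2,0.2,0.2,0.2,0.2]
}}

```text
clock: 10.95
tool_pos: [0.5348, 0.1812, 0.1286]
eef_rot: [0.893, 0.449, -0.0, 0.0]
contact_force: [-0.7, -0.4, 0.2]
opening: 0.798
finger_force: 0.0
```

```bash
python3 -c "from h import *;st()"
```

```text
t 10.95 q [-0.53  0.81  0.22  1.87 -0.33  0.5  -0.73] p [0.5348 0.1812 0.1286] ytool [ 0.803 -0.597  0.   ] z [-0.    -0.001 -1.   ] F [-0.7 -0.4  0.2] M [-0.02  0.06 -0.01] op 0.798 ff 0.0
```

Call:
{"api": "jog_arm", "payload": {
  "turn": [
    [0,0,0],
    [0,0,0],
    [0,0,0],
    [0,0,0],
    [0,0,-0.08],
    [0,0,-0.22],
    [0,0,-0.36],
    [0,0,-0.5],
    [0,0,-0.64],
    [0,0,-0.78],
    [0,0,-0.92],
    [0,0,-1.06],
    [0,0,-1.2],
    [0,0,-1.34],
    [0,0,-1.48],
    [0,0,-1.62],
    [0,0,-1.76],
    [0,0,-1.9],
    [0,0,-2.04],
    [0,0,-2.1]
  ],
  "translation": [
    [0,0,0],
    [0,0,0],
    [0,0,0],
    [0,0,0],
    [0,0,-0.0003],
    [0,0,-0.0007],
    [0,0,-0.0012],
    [0,0,-0.0016],
    [0,0,-0.002],
    [0,0,-0.0025],
    [0,0,-0.0029],
    [0,0,-0.0034],
    [0,0,-0.0038],
    [0,0,-0.0043],
    [0,0,-0.0047],
    [0,0,-0.0052],
    [0,0,-0.0056],
    [0,0,-0.0061],
    [0,0,-0.0065],
    [0,0,-0.0067]
  ],
  "grip": [0.7,0.7,0.7,0.7,0.7,0.7,0.7,0.7,0.7,0.7,0.7,0.7,0.7,0.7,0.7,0.7,0.7,0.7,0.7,0.7],
  "force": 15
}}

```text
clock: 13.45
tool_pos: [0.5357, 0.1818, 0.1356]
eef_rot: [0.054, 0.999, 0.001, 0.001]
contact_force: [1.0, 1.2, -1.5]
opening: 0.537
finger_force: 15.0
```

```bash
python3 -c "from h import *;st()"
```

```text
t 13.45 q [-0.22  0.8  -0.33  1.85  0.44  0.57  0.63] p [0.5357 0.1818 0.1356] ytool [0.108 0.994 0.001] z [ 0.001  0.001 -1.   ] F [ 1.   1.2 -1.5] M [ 0.24 -0.18 -0.06] op 0.537 ff 15.0
```

Call:
{"api": "jog_arm", "payload": {
  "turn": [
    [0,0,0],
    [0,0,0],
    [0,0,0],
    [0,0,0.1],
    [0,0,0.27],
    [0,0,0.44],
    [0,0,0.61],
    [0,0,0.78],
    [0,0,0.95],
    [0,0,1.12],
    [0,0,1.29],
    [0,0,1.46],
    [0,0,1.63],
    [0,0,1.8],
    [0,0,1.97],
    [0,0,2.14],
    [0,0,2.25],
    [0,0,2.25]
  ],
  "translation": [
    [0,0,0.0008],
    [0,0,0.0008],
    [0,0,0.0008],
    [0,0,0.0008],
    [0,0,0.0008],
    [0,0,0.0008],
    [0,0,0.0008],
    [0,0,0.0008],
    [0,0,0.0008],
    [0,0,0.0008],
    [0,0,0.0008],
    [0,0,0.0008],
    [0,0,0.0008],
    [0,0,0.0008],
    [0,0,0.0008],
    [0,0,0.0008],
    [0,0,0.0008],
    [0,0,0.0008]
  ],
  "grip": [0.7,0.2,0.2,0.2,0.2,0.2,0.2,0.2,0.2,0.2,0.2,0.2,0.2,0.2,0.2,0.2,0.2,0.2]
}}

```text
clock: 15.7
tool_pos: [0.5346, 0.1816, 0.1346]
eef_rot: [0.925, 0.381, -0.0, 0.0]
contact_force: [0.0, -0.1, 0.2]
opening: 0.801
finger_force: 0.0
```

Call:
{"api": "jog_arm", "payload": {
  "turn": [
    [0,0,0],
    [0,0,0],
    [0,0,0],
    [0,0,0],
    [0,0,-0.05],
    [0,0,-0.15],
    [0,0,-0.25],
    [0,0,-0.35],
    [0,0,-0.45],
    [0,0,-0.55],
    [0,0,-0.6],
    [0,0,-0.6]
  ],
  "translation": [
    [0,0,0],
    [0,0,0],
    [0,0,0],
    [0,0,0],
    [0,0,-0.0001],
    [0,0,-0.0005],
    [0,0,-0.0008],
    [0,0,-0.0011],
    [0,0,-0.0014],
    [0,0,-0.0017],
    [0,0,-0.0019],
    [0,0,-0.0019]
  ],
  "grip": [0.7,0.7,0.7,0.7,0.7,0.7,0.7,0.7,0.7,0.7,0.7,0.7],
  "force": 16
}}

```text
clock: 17.2
tool_pos: [0.5351, 0.182, 0.1367]
eef_rot: [0.771, 0.637, 0.0, -0.0]
contact_force: [-0.3, 2.6, -0.7]
opening: 0.535
finger_force: 16.0
```

```bash
python3 -c "from h import *;st()"
```

```text
t 17.2 q [-0.47  0.79  0.1   1.86 -0.15  0.5  -0.45] p [0.5351 0.182  0.1367] ytool [ 0.982 -0.188  0.   ] z [ 0.     0.001 -1.   ] F [-0.3  2.6 -0.7] M [0.37 0.09 0.02] op 0.535 ff 16.0
```

Call:
{"api": "jog_arm", "payload": {
  "turn": [
    [0,0,-0.1],
    [0,0,-0.2],
    [0,0,-0.3],
    [0,0,-0.4],
    [0,0,-0.5],
    [0,0,-0.6],
    [0,0,-0.7],
    [0,0,-0.8],
    [0,0,-0.9],
    [0,0,-1.0],
    [0,0,-1.1],
    [0,0,-1.2],
    [0,0,-1.3],
    [0,0,-1.4],
    [0,0,-1.5],
    [0,0,-1.6],
    [0,0,-1.7],
    [0,0,-1.75],
    [0,0,-1.75]
  ],
  "translation": [
    [0,0,-0.0003],
    [0,0,-0.0006],
    [0,0,-0.0009],
    [0,0,-0.0012],
    [0,0,-0.0015],
    [0,0,-0.0018],
    [0,0,-0.0021],
    [0,0,-0.0025],
    [0,0,-0.0028],
    [0,0,-0.0031],
    [0,0,-0.0034],
    [0,0,-0.0037],
    [0,0,-0.0041],
    [0,0,-0.0044],
    [0,0,-0.0047],
    [0,0,-0.005],
    [0,0,-0.0053],
    [0,0,-0.0055],
    [0,0,-0.0055]
  ],
  "grip": [0.7,0.7,0.7,0.7,0.7,0.7,0.7,0.7,0.7,0.7,0.7,0.7,0.7,0.7,0.7,0.7,0.7,0.7,0.7]
}}

```text
clock: 19.58
tool_pos: [0.5354, 0.1815, 0.1424]
eef_rot: [0.006, 1.0, 0.0, 0.0]
contact_force: [-0.3, 1.6, 3.1]
opening: 0.535
finger_force: 16.0
```

```bash
python3 -c "from h import *;st()"
```

```text
t 19.57 q [-0.2   0.79 -0.36  1.84  0.47  0.59  0.7 ] p [0.5354 0.1815 0.1424] ytool [0.012 1.    0.   ] z [ 0.001  0.    -1.   ] F [-0.3  1.6  3.1] M [ 0.21 -0.12  0.02] op 0.535 ff 16.0
```

Fz is +3 N, so the spring is loading the gripper and the cap is probably free. I'll test with a slow, light lift.

Call:
{"api": "jog_arm", "payload": {
  "turn": [
    [0,0,0],
    [0,0,0],
    [0,0,0],
    [0,0,0],
    [0,0,0],
    [0,0,0],
    [0,0,0]
  ],
  "translation": [
    [0,0,-0.0005],
    [0,0,-0.001],
    [0,0,-0.0015],
    [0,0,-0.002],
    [0,0,-0.0025],
    [0,0,-0.003],
    [0,0,-0.003]
  ],
  "grip": [0.7,0.7,0.7,0.7,0.7,0.7,0.7]
}}

```text
clock: 20.45
tool_pos: [0.5351, 0.1815, 0.1452]
eef_rot: [0.005, 1.0, 0.0, 0.0]
contact_force: [2.5, 2.1, 1.6]
opening: 0.532
finger_force: 16.0
```

```bash
python3 -c "from h import *;st()"
```

```text
t 20.45 q [-0.19  0.79 -0.37  1.84  0.47  0.6   0.71] p [0.5351 0.1815 0.1452] ytool [0.011 1.    0.   ] z [ 0.  0. -1.] F [2.5 2.1 1.6] M [ 0.16 -0.4  -0.01] op 0.532 ff 16.0
```

Call:
{"api": "jog_arm", "payload": {
  "turn": [
    [0,0,0],
    [0,0,0],
    [0,0,0],
    [0,0,0],
    [0,0,0],
    [0,0,0]
  ],
  "translation": [
    [0,0,-0.0005],
    [0,0,-0.001],
    [0,0,-0.0015],
    [0,0,-0.002],
    [0,0,-0.0025],
    [0,0,-0.0025]
  ],
  "grip": [0.7,0.7,0.7,0.7,0.7,0.7]
}}

```text
clock: 21.2
tool_pos: [0.535, 0.1814, 0.1476]
eef_rot: [0.005, 1.0, -0.0, -0.0]
contact_force: [1.5, 0.5, 1.3]
opening: 0.533
finger_force: 16.0
```

```bash
python3 -c "from h import *;st()"
```

```text
t 21.2 q [-0.19  0.78 -0.37  1.84  0.46  0.6   0.71] p [0.535  0.1814 0.1476] ytool [ 0.011  1.    -0.   ] z [-0. -0. -1.] F [1.5 0.5 1.3] M [ 0.09 -0.37  0.03] op 0.533 ff 16.0
```

There is no resistance past the play, so the cap is free. I'll lift it slowly, then carry it across and look.

Call:
{"api": "jog_arm", "payload": {
  "turn": [
    [0,0,0],
    [0,0,0],
    [0,0,0],
    [0,0,0],
    [0,0,0],
    [0,0,0],
    [0,0,0],
    [0,0,0],
    [0,0,0],
    [0,0,0],
    [0,0,0]
  ],
  "translation": [
    [0,0,-0.001],
    [0,0,-0.003],
    [0,0,-0.006],
    [0,0,-0.009],
    [0,0,-0.013],
    [0,0,-0.018],
    [0,0,-0.028],
    [0,0,-0.045],
    [0,0,-0.065],
    [0,0,-0.08],
    [0,0,-0.085]
  ],
  "grip": [0.7,0.7,0.7,0.7,0.7,0.7,0.7,0.7,0.7,0.7,0.7]
}}

```text
clock: 22.58
tool_pos: [0.5354, 0.1817, 0.2341]
eef_rot: [0.005, 1.0, 0.0, 0.001]
contact_force: [-1.1, -0.0, -0.3]
opening: 0.538
finger_force: 16.0
```

Call:
{"api": "jog_arm", "payload": {
  "turn": [
    [0,0,0],
    [0,0,0],
    [0,0,0],
    [0,0,0],
    [0,0,0],
    [0,0,0],
    [0,0,0],
    [0,0,0],
    [0,0,0],
    [0,0,0],
    [0,0,0],
    [0,0,0],
    [0,0,0],
    [0,0,0],
    [0,0,0]
  ],
  "translation": [
    [0,-0.01,0],
    [0,-0.03,0],
    [0,-0.06,0],
    [0,-0.095,0],
    [0,-0.13,0],
    [0,-0.165,0],
    [0,-0.2,0],
    [0,-0.235,0],
    [0,-0.27,0],
    [0,-0.305,0],
    [0,-0.34,0],
    [0,-0.37,0],
    [0,-0.39,0],
    [0,-0.4,0],
    [0,-0.4,0]
  ],
  "grip": [0.7,0.7,0.7,0.7,0.7,0.7,0.7,0.7,0.7,0.7,0.7,0.7,0.7,0.7,0.7]
}}

```text
clock: 24.45
tool_pos: [0.5304, -0.2186, 0.2324]
eef_rot: [0.006, 1.0, 0.0, -0.0]
contact_force: [0.4, 0.4, -0.6]
opening: 0.538
finger_force: 16.0
```

Run:
```python
from h import *
st()
save('wrist','w2.png')
for c in('wrist','side'):
    if c=='side': save(c,'s2.png')
    for n in('tray_spot','cap_center','cap_rim'):
        for d in models.place_of(c,n)[:3]: print(c,n,np.round(d['position'],4),round(d['p'],2),proj(c,d['position']))
```

```text
t 24.45 q [ 0.6   0.69 -0.5   1.74  0.42  0.82  1.46] p [ 0.5304 -0.2186  0.2324] ytool [0.011 1.    0.   ] z [-0.  0. -1.] F [ 0.4  0.4 -0.6] M [ 0.06 -0.02 -0.04] op 0.538 ff 16.0
wrist tray_spot [ 0.5389 -0.2233  0.0043] 0.8 [276. 192.]
wrist cap_center [ 0.5303 -0.2185  0.2165] 0.63 [278. 268.]
side tray_spot [ 0.5399 -0.2185  0.008 ] 0.8 [307. 185.]
side cap_center [0.5386 0.294  0.0159] 0.79 [266. 327.]
side cap_center [ 0.5304 -0.2198  0.2168] 0.59 [314. 111.]
side cap_rim [ 0.4358  0.2417 -0.0006] 0.76 [328. 320.]
side cap_rim [ 0.5366  0.2915 -0.0019] 0.69 [267. 333.]
side cap_rim [ 0.5375 -0.2192  0.1922] 0.63 [311. 121.]
```

View pics/w2.png

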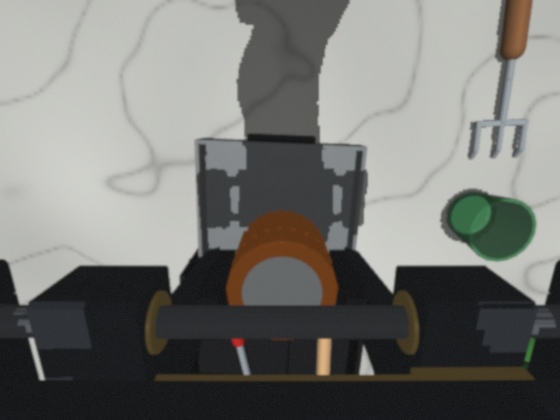

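View pics/s2.png

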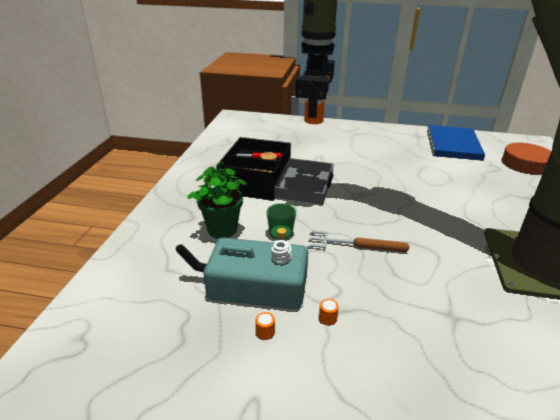

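The cap is held upright, the neck is bare, and the bystanders haven't moved. The cap's rim is about 40 mm below the TCP. I'll lower it into the tray.

Call:
{"api": "jog_arm", "payload": {
  "turn": [
    [0,0,0],
    [0,0,0],
    [0,0,0],
    [0,0,0],
    [0,0,0],
    [0,0,0],
    [0,0,0],
    [0,0,0],
    [0,0,0],
    [0,0,0],
    [0,0,0],
    [0,0,0],
    [0,0,0],
    [0,0,0],
    [0,0,0]
  ],
  "translation": [
    [-0.002,-0.001,0.01],
    [-0.004,-0.002,0.03],
    [-0.005,-0.002,0.055],
    [-0.005,-0.002,0.08],
    [-0.005,-0.002,0.105],
    [-0.005,-0.002,0.125],
    [-0.005,-0.002,0.14],
    [-0.005,-0.002,0.152],
    [-0.005,-0.002,0.162],
    [-0.005,-0.002,0.169],
    [-0.005,-0.002,0.173],
    [-0.005,-0.002,0.176],
    [-0.005,-0.002,0.178],
    [-0.005,-0.002,0.179],
    [-0.005,-0.002,0.179]
  ],
  "grip": [0.7,0.7,0.7,0.7,0.7,0.7,0.7,0.7,0.7,0.7,0.7,0.7,0.7,0.7,0.7]
}}

```text
clock: 26.72
tool_pos: [0.5357, -0.2205, 0.0537]
eef_rot: [0.005, 1.0, 0.0, 0.0]
contact_force: [1.2, -0.3, 0.3]
opening: 0.536
finger_force: 16.0
```

```bash
python3 -c "from h import *;st()"
```

```text
t 26.73 q [ 0.49  0.95 -0.32  1.83  0.6   0.46  1.31] p [ 0.5357 -0.2205  0.0537] ytool [0.011 1.    0.   ] z [ 0.  0. -1.] F [ 1.2 -0.3  0.3] M [ 0.03  0.01 -0.02] op 0.536 ff 16.0
```

Call:
{"api": "jog_arm", "payload": {
  "turn": [
    [0,0,0],
    [0,0,0],
    [0,0,0],
    [0,0,0],
    [0,0,0],
    [0,0,0],
    [0,0,0],
    [0,0,0]
  ],
  "translation": [
    [0,0,0.0005],
    [0,0,0.001],
    [0,0,0.0015],
    [0,0,0.002],
    [0,0,0.0025],
    [0,0,0.003],
    [0,0,0.0035],
    [0,0,0.0035]
  ],
  "grip": [0.7,0.7,0.7,0.7,0.7,0.7,0.7,0.7]
}}

```text
clock: 27.72
tool_pos: [0.5356, -0.2205, 0.0501]
eef_rot: [0.005, 1.0, 0.0, -0.0]
contact_force: [0.6, -0.5, 0.1]
opening: 0.536
finger_force: 16.0
```

```bash
python3 -c "from h import *;st()"
```

```text
t 27.73 q [ 0.49  0.95 -0.31  1.83  0.61  0.46  1.31] p [ 0.5356 -0.2205  0.0501] ytool [0.011 1.    0.   ] z [-0.  0. -1.] F [ 0.6 -0.5  0.1] M [0. 0. 0.] op 0.536 ff 16.0
```

Call:
{"api": "jog_arm", "payload": {
  "turn": [
    [0,0,0],
    [0,0,0],
    [0,0,0],
    [0,0,0],
    [0,0,0]
  ],
  "translation": [
    [0,0,0.0005],
    [0,0,0.001],
    [0,0,0.0015],
    [0,0,0.002],
    [0,0,0.002]
  ],
  "grip": [0.7,0.7,0.7,0.7,0.7]
}}

```text
clock: 28.35
tool_pos: [0.5361, -0.2205, 0.0485]
eef_rot: [0.005, 1.0, -0.0, 0.001]
contact_force: [0.1, 0.7, 4.7]
opening: 0.538
finger_force: 16.0
```

```bash
python3 -c "from h import *;st()"
```

```text
t 28.35 q [ 0.49  0.96 -0.31  1.83  0.61  0.45  1.31] p [ 0.5361 -0.2205  0.0485] ytool [ 0.011  1.    -0.   ] z [ 0.001 -0.    -1.   ] F [0.1 0.7 4.7] M [ 0.07 -0.05 -0.04] op 0.538 ff 16.0
```

Contact at 4.7 N. I'll release and retreat straight up.

Call:
{"api": "jog_arm", "payload": {
  "turn": [
    [0,0,0],
    [0,0,0],
    [0,0,0],
    [0,0,0],
    [0,0,0],
    [0,0,0],
    [0,0,0],
    [0,0,0],
    [0,0,0],
    [0,0,0],
    [0,0,0],
    [0,0,0],
    [0,0,0]
  ],
  "translation": [
    [0,0,-0.0005],
    [0,0,-0.0005],
    [0,0,-0.0005],
    [0,0,-0.0005],
    [0,0,-0.0005],
    [0,0,-0.005],
    [0,0,-0.015],
    [0,0,-0.03],
    [0,0,-0.06],
    [0,0,-0.1],
    [0,0,-0.14],
    [0,0,-0.17],
    [0,0,-0.17]
  ],
  "grip": [0.4,0.35,0.25,0.25,0.25,0.25,0.25,0.25,0.25,0.25,0.25,0.25,0.25]
}}

```text
clock: 29.98
tool_pos: [0.5371, -0.2209, 0.2214]
eef_rot: [0.006, 1.0, -0.001, 0.003]
contact_force: [-0.2, -0.1, 0.1]
opening: 0.755
finger_force: 0.0
```

Run:
```python
from h import *
st()
save('wrist','w3.png')
for c in('wrist','side'):
    if c=='side': save(c,'s3.png')
    for n in('tray_spot','cap_center'):
        for d in models.place_of(c,n)[:3]: print(c,n,np.round(d['position'],4),round(d['p'],2))
```

```text
t 29.98 q [ 0.6   0.71 -0.49  1.74  0.44  0.8   1.45] p [ 0.5371 -0.2209  0.2214] ytool [ 0.011  1.    -0.002] z [ 0.006 -0.002 -1.   ] F [-0.2 -0.1  0.1] M [ 0.   -0.01  0.01] op 0.755 ff 0.0
wrist cap_center [ 0.5326 -0.2215  0.0322] 0.66
side tray_spot [ 0.541  -0.2178  0.0094] 0.65
side cap_center [0.542  0.2966 0.0166] 0.81
side cap_center [0.4297 0.2444 0.0202] 0.76
side cap_center [ 0.5325 -0.2226  0.0323] 0.68
```

View pics/w3.png

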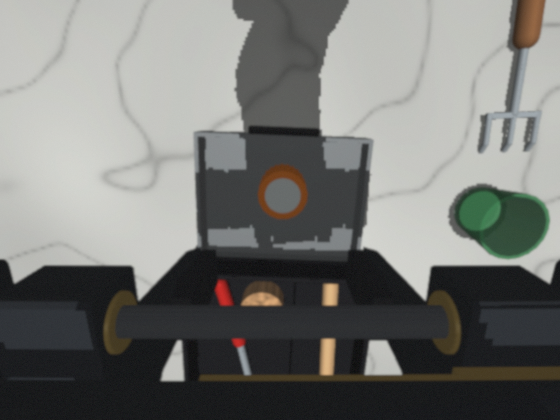

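View pics/s3.png

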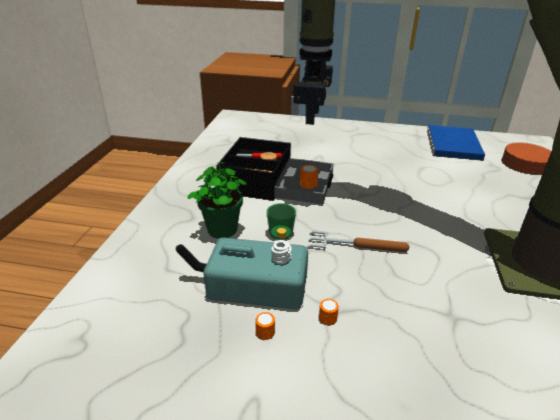

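The cap stands upright in the open tray (wrist view at about (283,193), centre z 0.032). The tray is still open, nothing else has moved, and the gripper is clear.

```bash
python3 -c "from h import *;print(r.finish_job())"
```

```text
the job is handed in; nothing more can be done
None
```

The orange filler cap came off in three gentle strokes and now stands top up in the open caddy tray, gripper clear; the herb pot, votive glass and hand rake show no movement in the pictures, and I handed the job in at about 30 s.

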